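# Fold up the bike lock and slide it into its pocket

## Robot

A 6-joint arm with a two-finger parallel gripper is mounted at the origin on the work surface. World frame = base frame: x ahead of the robot, y to its left, z up, the work surface at z = 0. Lengths are in m, angles in degrees, forces in N, time in s.
With the tool pointing down it reaches from about 0.25 to 0.725 m from the base axis. Payload 9.7 kg.
Tool frame: the origin (TCP) lies at the centre of the arm's flange, where the gripper is bolted on; the fingertips stand 173 mm ahead of it and the grasp point (between the pads) lies 155 mm ahead of it; z points along the fingers, y is the line along which they close (so a half turn about z gives the same grasp; the last joint's range is limited). The gripper opens to 85 mm and grips with 20 to 120 N. Pads are 22 mm wide; open, the fingers measure 114 mm over their backs; the gripper's body (76 mm by 85 mm) begins 54 mm behind the grasp point. The pads swing forward as they close: fully open they stand 13 mm farther back than shut.
Start: joints at [-76.375, 4.979, 10.078, 95.1, 0, 90], TCP at [0.13, -0.535, 0.405] pointing down, gripper open.
Joint ranges: [-179.16, 179.16], [-48.56, 103.87], [-65.8, 70.77], [-126.05, 130.52], [-82.76, 87.17], [-180, 180]. Speed limits (degrees/s): [127.2, 127.2, 147.25, 180, 180, 180].

## Interface

Orientations are given as [roll, pitch, yaw] about the fixed x, y, z axes, in that order (R = Rz(yaw) Ry(pitch) Rx(roll)).
In Python, from workcell import monitor, camera, get_calibration, bot gives the robot as it stands.
- The arm moves only by the tool carry_out, never from a script. Its argument "targets" is text: rows parted by semicolons, each of 7 numbers parted by spaces: the shift along the tool's x, y, z in units of 0.04 m (1.0 is 0.04 m), then the turn, a rotation vector about the tool's x, y, z in units of 0.1 rad (1.0 is 0.1 rad), then the opening, from -1 (shut) to 1 (fully open), so that 0 is half open. A call has exactly 8 rows; each row shifts and turns the commanded pose from where the row before left it, along the tool's axes as they then stand; what a row does not reach is not made up. A row lasts 1/12 s, in which the tool goes at most 41.7 mm and 7.16 degrees, less where a joint would pass 70% of its speed; a pose out of reach is approached as far as the arm can. A call with a number of a shift or a turn outside -1 to 1 is refused whole. A call with a gripper value outside its range is refused whole. The fingers move at their own pace and stop on an object; "newtons" is the grip in N (left out, the last holds). Time passes only in rows, so rows that do not move let the fingers close, or fill a call up. It gives the time, the measured TCP pose, the force, the opening and the grip force at its end, in the units of the state.
- monitor.get_obs(): the state, without advancing time (a new reading comes with each control period).
- camera(name): name is "scene" or "top" or "wrist"; returns the picture (420x560x3 uint8, red, green, blue); there is no depth.
- get_calibration(name): a dict with "fx", "fy", "cx", "cy" (pixels), "view" (4x4, takes a point from world to camera coordinates). Camera axes: x right, y down, z forward; pixel columns grow to the right and rows downward; lengths in m; the calibration is good to about 2 mm. A picture is of the moment at which its call begins: read the wrist's pose just before it. get_calibration takes no time and is no camera call; for the wrist camera it gives the pose at the moment of the call.
- bot.job_done(): hands the job in; it is judged then, once.
The state is a dict: "time": time; "q": joint angles; "qd": joint speeds; "joint_efforts": joint torques, N m; "ee_pos": TCP position; "tcp_rot": TCP orientation; "wrist_force": force on the tool from outside, world axes, zero at the start; "torque": the same for the moment, N m; "opening": finger opening in m; "grasp_force": force on a finger pad.
Only numpy, scipy, OpenCV 4.12 (cv2) and the standard library are available. Lean on these libraries where they do the work, as an engineer would, in place of code of your own. Each camera call takes 0.05 s, during which the arm holds its last target. There are 200 camera calls.

## Task

The folding bike lock lies open in a zigzag on the tool inlay. Fold it up neatly bar by bar, starting with the bar at the loose end and working back to the case, then slide the folded lock across the inlay, never lifting it, until it drops flat into its empty pocket, and let go. Leave the mug, the torch and the spanner in their places.

Things in the scene. Friction and masses are not known exactly. Their poses are not given: they have to be found in the camera images.
- lock: Folding bike lock, 0.8 kg, loose on the inlay: black case on four red bars. Origin: centre of the underside of the FOLDED lock, level with the face it lies on; x runs from case to rivet2, z up. Case at x -103 to -43, y +-22 mm, 38 high. Folded: 206 mm long, all bars under bar 1 (x -43 to 103, y +-11 mm, 35 high); can be pinched there. The open bars zigzag out on the +y side.
- bar2 (a joint): Upright rivet axis; 0 = folded flat (hard stop), up to 2.4 = open. Friction 0.05 N m: stays as left, turns with 0.5 to 2 N at the bar's end. Bar 2 on bar 1 at rivet2. Opens clockwise from above: at value a, bar 2 points from rivet2 along lock yaw + pi - a. Starts 0.9 to 1.45.
- bar3 (a joint): Upright rivet axis; 0 = folded flat (hard stop), up to 2.4 = open. Friction 0.035 N m: stays as left, turns with 0.5 to 2 N at the bar's end. Bar 3 on bar 2 at rivet3. Opens anticlockwise: at value b, bar 3 points from rivet3 along lock yaw - a + b. Starts 0.8 to 1.4.
- bar4 (a joint): Upright rivet axis; 0 = folded flat (hard stop), up to 2.4 = open. Friction 0.02 N m: stays as left, turns with 0.5 to 2 N at the bar's end. Bar 4 (loose end, steel tip) on bar 3 at rivet4. Opens clockwise: at value c, it points from rivet4 along lock yaw + pi - a + b - c. Starts 0.8 to 1.5.
- rivet2 (a point): Rivet between bars 1 and 2, on top of bar 1; fixed in the lock at x = 92 mm. All bars are 22 mm wide, 8 mm thick, round-ended, 115 mm between rivets. Bar 1, fixed to the case, is the top layer, 27 to 35 mm above the face the lock lies on.
- rivet3 (a point): Rivet between bars 2 and 3, on top of bar 2. Bar 2 is the layer below bar 1, 18 to 26 mm above the face the lock lies on. Folded, this rivet is at x = -23 mm in the lock, 20 mm from the case.
- rivet4 (a point): Rivet between bars 3 and 4, on top of bar 3. Bar 3 is the layer below bar 2, 9 to 17 mm above the face the lock lies on. Folded, this rivet lies under rivet2.
- free_end (a point): Centre of the round steel loose end of bar 4, on its top face; the bar goes on 11 mm beyond. Bar 4 is the lowest layer, 0 to 8 mm above the inlay's face, and slides on it. Folded, this end lies under rivet3. Each bar tucks under the next when pushed on its outer edge (the side away from the case).
- inlay: Tool inlay: stiff board 370 (x) by 520 (y) mm, fixed on the shelf, grey on top with blue-floored pockets 10 mm deep. Origin on its underside (z = 0); its face is at z = 16 mm; it spans x -170 to 200 and y -290 to 230 mm about the origin.
- pocket (a point): Empty lock pocket, 10 mm deep; this is the centre of its blue floor (z = 6 mm), axes parallel to the inlay's. T-shaped like the folded lock: x -108 to -38 by y +-27 mm for the case, x -38 to 108 by y +-15 mm for the bars (4 to 5 mm to spare all round). Seated, the lock's origin and axes coincide with this point's, case towards the robot.
- mug: Grey ceramic mug, loose, standing on the inlay beside the lock's case (+y): 80 mm across, 95 mm high, handle reaching 77 mm from the axis on its own +y side. Origin: centre of its underside. Bars swung round still open would hit it.
- torch: Aluminium torch, loose, 155 mm long, 32 mm thick, lying along the inlay's x in its own pocket, 80 mm to the -y side of the lock pocket; its top is 22 mm above the inlay's face. Origin: on its axis, mid-length.
- spanner: Chrome bike spanner, loose, 175 mm long, lying along the inlay's y in its own pocket at about x = 165, y = -145 mm on the inlay, its top just below the face. Origin: its underside, mid-length.
- organiser: Blue plastic organiser of three stacked open-fronted bins, fixed: 220 (x) by 160 (y) mm, 255 mm high, on the right (-y) of the inlay. Origin: centre of its underside.
Mind the look-alikes: they are no part of the job. What is shaped like the lock but blue is not meant.

How it is judged (in metres and radians):
On the way, in this order (a step that is already met when the one before it is completed fails the run):
1. the loose-end bar (bar 4) is folded flat under bar 3 while bars 3 and 2 are still open (value of joint bar4 below 0.12 rad and value of joint each of bar3, bar2 above 0.25 rad), for 0.1 s.
2. bars 3 and 4 are folded flat under bar 2 while bar 2 is still open (value of joint bar4 below 0.15 rad and value of joint bar3 below 0.12 rad and value of joint bar2 above 0.25 rad), for 0.1 s.
3. all bars are folded flat under bar 1, the lock still lying on top of the inlay (value of joint each of bar4, bar3, bar2 below 0.12 rad and height (world z) of lock above 0.0125 m), for 0.1 s.
At the end, for the whole second after the job is handed in: All three joints folded to within 0.08 rad; the lock at rest and flat in its pocket (origin within 9 mm of the pocket's centre along each pocket axis, under 2.5 mm above its floor, yaw within 0.08 rad), released; mug upright; mug, torch and spanner within 20 mm of where they began (value of joint each of bar4, bar3, bar2 below 0.08 rad and x of lock in the frame of pocket between -0.009 and 0.009 m and y of lock in the frame of pocket between -0.009 and 0.009 m and height (world z) of lock below 0.0085 m and angle between lock's own z axis and vertical below 0.05 rad and x of rivet2 in the frame of pocket above 0.05 m and angle between the x axis of lock and the x axis of pocket, either way round below 0.08 rad and linear speed of lock below 0.02 m/s and contact force between lock and the fingers below 0.3 N and distance of each of mug, torch, spanner from where it was at the start of the episode below 0.02 m and angle between mug's own z axis and vertical below 0.1 rad); the robot touches nothing.
It fails at once if the lock is lifted: its origin rises more than 14 mm above the inlay's face (height (world z) of lock above 0.03 m).
It fails at once if the mug is shoved by more than 20 mm or tipped (distance of mug from where it was at the start of the episode above 0.02 m or angle between mug's own z axis and vertical above 0.2 rad).
It fails at once if the torch or the spanner is moved by more than 20 mm (distance of any of torch, spanner from where it was at the start of the episode above 0.02 m).
It also fails if it takes over 72 s, if anything falls off the work surface, if the arm or the gripper's body presses on something with over 40 N, if the wrist force passes 120 N, or if a joint passes its speed limit or range.

## Working session

There is one attempt and no reset: what is moved stays moved. The work goes in short steps, Python scripts to look and compute and a tool call to move; the robot and the scene stay as the last step left them, time stands still between calls to the robot, and variables do not carry over. Pictures are saved under pics/ and viewed, at most 10 in all, crops included, and the job is handed in when it is done.

Besides the shell and the picture viewer there is one more tool, called after "Request:" in YAML: its name, and indented under it one key for each argument. carry_out: Moves the arm, as the interface text tells. Shifts and turns lie within -1 to 1; 1 stands for 0.04 m of shift or 0.1 rad of turn. Its arguments: {"type":"object","properties":{"targets":{"type":"string"},"newtons":{"type":"number"}},"required":["targets"]}

```bash
ls; mkdir -p pics; python3 - <<'E'
from workcell import monitor, camera, get_calibration
import cv2,numpy as np
o=monitor.get_obs();print(o['time'],o['ee_pos'],o['tcp_rot'],o['opening'])
for n in ['top','scene']:
    im=camera(n);cv2.imwrite(f'pics/{n}0.png',im[:,:,::-1]);c=get_calibration(n);print(n,c['fx'],c['cx'],c['cy'],np.round(c['view'],3).tolist())
E
```

```text
pics
0.0 [ 0.12954    -0.53452896  0.40397301] [-1.79922232e+02  2.27474521e-03  1.36251551e+01] 0.08577045741512739
top 397.52494630335883 275.2860461519375 207.0121660127253 [[-0.012, -1.0, -0.001, -0.041], [-0.998, 0.012, -0.063, 0.424], [0.063, 0.0, -0.998, 1.096], [0.0, 0.0, 0.0, 1.0]]
scene 411.1166965978111 280.5020776380687 217.29919213327022 [[-0.257, 0.966, 0.003, 0.158], [0.699, 0.188, -0.69, -0.238], [-0.667, -0.176, -0.724, 1.529], [0.0, 0.0, 0.0, 1.0]]
```

View pics/top0.png

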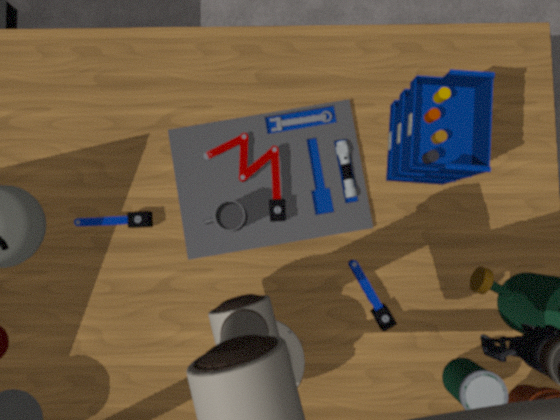

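View pics/scene0.png

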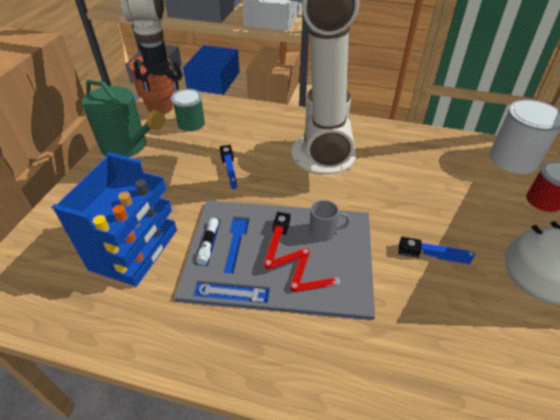

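The top view shows the open lock: case at (277,210), rivet2 (275,150), rivet3 (243,178), rivet4 (244,136) and free end (208,155). The mug is at (232,215) and the pocket around (320,175). The loose blue-and-black locks are decoys. I'll measure next.

```bash
cat > h.py <<'E'
import numpy as np,cv2
from workcell import monitor,camera,get_calibration
def ray(n,u,v,z,c=None):
    c=c or get_calibration(n);V=np.array(c['view']);R=V[:3,:3];t=V[:3,3]
    o=-R.T@t;d=R.T@np.array([(u-c['cx'])/c['fx'],(v-c['cy'])/c['fy'],1])
    return o+d*(z-o[2])/d[2]
def pix(n,p,c=None):
    c=c or get_calibration(n);V=np.array(c['view']);q=V[:3,:3]@np.array(p)+V[:3,3]
    return np.array([c['fx']*q[0]/q[2]+c['cx'],c['fy']*q[1]/q[2]+c['cy']])
def blob(m):
    n,l,s,c=cv2.connectedComponentsWithStats(m.astype(np.uint8));return [(s[i,4],c[i],s[i]) for i in range(1,n) if s[i,4]>2]
E
python3 - <<'E'
from h import *
im=cv2.imread('pics/top0.png');hsv=cv2.cvtColor(im,cv2.COLOR_BGR2HSV)
H,S,V=cv2.split(hsv)
grey=((S<60)&(V>50)&(V<150)).astype(np.uint8);roi=np.zeros_like(grey);roi[90:270,160:385]=1
g=cv2.morphologyEx(grey*roi,cv2.MORPH_CLOSE,np.ones((5,5)))
cs=max(cv2.findContours(g,0,2)[0],key=cv2.contourArea);r=cv2.minAreaRect(cs);print(cv2.contourArea(cs),r)
b=cv2.boxPoints(r);P=np.array([ray('top',*p,0.016) for p in b]);print(np.round(P,4),[np.linalg.norm(P[i]-P[i-1]) for i in range(4)])
blue=(H>95)&(H<130)&(S>120)&(roi>0)
for a,c,s in blob(blue):
  if a>100:
    m=np.zeros(blue.shape,np.uint8);print('blue',a,c,s)
red=((H<8)|(H>172))&(S>140)&(V>70)&(roi>0)
print('red',[(a,s) for a,c,s in blob(red) if a>20])
big=cv2.resize(im[95:265,165:380],None,fx=3.6,fy=3.5,interpolation=cv2.INTER_CUBIC);cv2.imwrite('pics/top0z.png',big);print(big.shape)
# pale spots
y,x=np.where(red);hull=cv2.convexHull(np.stack([x,y],1).astype(np.int32));m=np.zeros_like(grey);cv2.fillConvexPoly(m,hull,1);m=cv2.dilate(m,np.ones((7,7)))
nr=cv2.dilate(red.astype(np.uint8),np.ones((3,3)))
sp=(m>0)&(nr>0)&(im[:,:,1]>110)
for a,c,s in blob(sp): print('spot',a,c)
E
```

```text
23967.5 ((269.30694580078125, 178.65489196777344), (131.07888793945312, 187.5303192138672), 80.31121826171875)
[[ 0.6446  0.2602  0.016 ]
 [ 0.729  -0.2627  0.016 ]
 [ 0.363  -0.3153  0.016 ]
 [ 0.282   0.1973  0.016 ]] [np.float64(0.36800605320438134), np.float64(0.5296840525588742), np.float64(0.369734235138627), np.float64(0.518872507616707)]
blue 621 [300.89694042 118.62318841] [265 106  71  27 621]
blue 934 [318.71413276 181.13276231] [307 138  27  77 934]
red [(np.int32(1274), array([ 207,  133,   74,   67, 1274], dtype=int32))]
(595, 774, 3)
```

View pics/top0z.png

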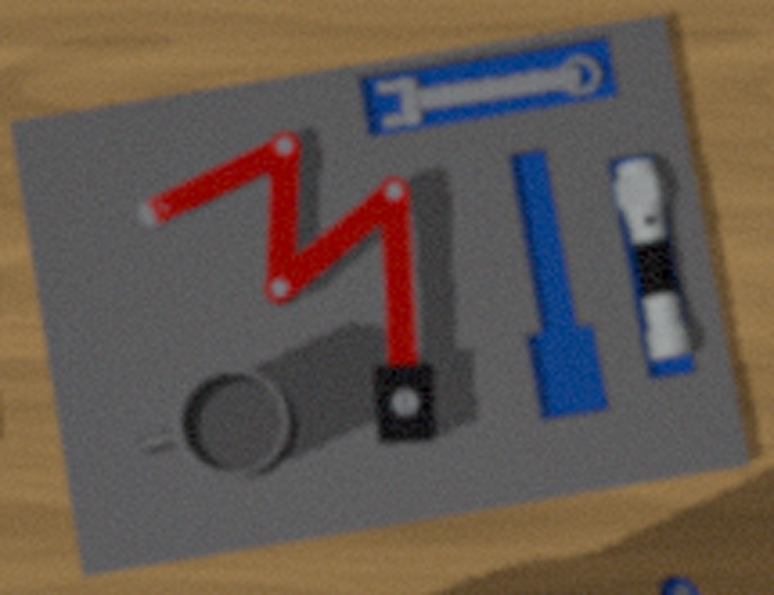

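The zoom shows rivet2 at zoom pixel (394,191), rivet3 (280,288), rivet4 (285,146), free end (150,212) and the case knob (405,402). The pocket runs from the stem top (529,152) to the case bottom (575,412), with the mug rim at (240,423).

```bash
python3 - <<'E'
from h import *
im=cv2.imread('pics/top0.png').astype(float)
def ref(u,v,z):
    x,y=165+(u+.5)/3.6-.5,95+(v+.5)/3.5-.5
    return ray('top',x,y,z)
f=.016
r2=ref(394,191,f+.035);r3=ref(280,288,f+.026);r4=ref(285,146,f+.017);fe=ref(150,212,f+.008);cs=ref(405,402,f+.038)
for n,p in zip(['r2','r3','r4','fe','case','mug'],[r2,r3,r4,fe,cs,ref(240,423,f+.095)]):print(n,np.round(p,4))
print([np.linalg.norm((a-b)[:2]) for a,b in [(r2,r3),(r3,r4),(r4,fe),(r2,cs)]])
an=lambda a,b:np.arctan2((b-a)[1],(b-a)[0])
y=an(cs,r2);a=y+np.pi-an(r2,r3);b=an(r3,r4)-y+a;c=y+np.pi-a+b-an(r4,fe)
w=lambda t:(t+np.pi)%(2*np.pi)-np.pi
print('yaw',y,'a b c',w(a),w(b),w(c)); d=(r2-cs)[:2];d/=np.linalg.norm(d);print('lock origin',r2[:2]-.092*d)
# pocket
hsv=cv2.cvtColor(im.astype(np.uint8),cv2.COLOR_BGR2HSV)
m=cv2.inRange(hsv,(95,120,0),(130,255,255));m[:136]=0;m[218:]=0;m[:,:303]=0;m[:,336:]=0
cn=max(cv2.findContours(m,0,2)[0],key=cv2.contourArea)[:,0,:];W=np.array([ray('top',*p,.006)[:2] for p in cn]).astype(np.float32)
R=cv2.minAreaRect(W*1000);print(R)
q=np.array([ray('top',*p,.006)[:2] for p in np.argwhere(m>0)[:,::-1]]);
e=cv2.fitLine(q.astype(np.float32),2,0,.01,.01).ravel();print('line',e,np.arctan2(e[1],e[0]),'proj range')
for p in [(513,155),(546,152),(541,416),(606,408)]:print(ref(*p,.016))
# inlay corners from zoom
for p in [(12,122),(675,15),(752,463),(85,573)]:print('inlay',ref(*p,.016))
E
```

```text
r2 [ 0.5784 -0.0442  0.051 ]
r3 [0.5048 0.0432 0.042 ]
r4 [0.6192 0.0393 0.033 ]
fe [0.5694 0.1449 0.024 ]
case [ 0.4139 -0.0505  0.054 ]
mug [0.3968 0.0663 0.111 ]
[np.float64(0.11422170561358018), np.float64(0.11447089909025686), np.float64(0.11668530940389137), np.float64(0.16458037981231174)]
yaw 0.038454948151489234 a b c 0.9090840909332734 0.8370623806838129 1.096376638294176
lock origin [ 0.48643203 -0.04772151]
((512.012939453125, -165.67433166503906), (215.02047729492188, 51.1810417175293), 9.425071716308594)
line [ 0.9880278   0.15427601  0.49586216 -0.168966  ] 0.15489464 proj range
[ 0.61388011 -0.13744761  0.016     ]
[ 0.61601591 -0.16327296  0.016     ]
[ 0.40369126 -0.15555174  0.016     ]
[ 0.4094632 -0.2058629  0.016    ]
inlay [0.6454481  0.25421508 0.016     ]
inlay [ 0.72704559 -0.26673426  0.016     ]
inlay [ 0.36451164 -0.31741132  0.016     ]
inlay [0.28385262 0.19631676 0.016     ]
```

Request:
carry_out:
  targets: "0 0 0 0 0 1 -1;0 0 0 0 0 1 -1;0.56 -0.77 0 0 0 0 -1;0.56 -0.77 0 0 0 0 -1;0.56 -0.77 0 0 0 0 -1;0.56 -0.77 0 0 0 0 -1;0.56 -0.77 0 0 0 0 -1;0.56 -0.77 0 0 0 0 -1"
  newtons: 30

```text
time: 0.77
ee_pos: [0.2573, -0.3431, 0.4044]
tcp_rot: [-180.0, 0.0, 2.1]
wrist_force: [0.4, -1.0, -0.3]
opening: 0.0001
grasp_force: 0.0
```

Request:
carry_out:
  targets: "0.56 -0.77 0 0 0 0 -1;0.56 -0.77 0 0 0 0 -1;0.56 -0.77 0 0 0 0 -1;0.56 -0.77 0 0 0 0 -1;0.56 -0.77 0 0 0 0 -1;0.56 -0.77 0 0 0 0 -1;0.56 -0.77 0 0 0 0 -1;0.56 -0.77 0 0 0 0 -1"

```text
time: 1.43
ee_pos: [0.4272, -0.0898, 0.4046]
tcp_rot: [180.0, -0.0, 2.2]
wrist_force: [-0.5, -0.6, 1.1]
opening: -0.0002
grasp_force: 0.0
```

```bash
python3 - <<'E'
from h import *
o=monitor.get_obs();print(o['time'],np.round(o['ee_pos'],4),o['tcp_rot'],o['opening'],o['wrist_force'])
c=get_calibration('wrist');im=camera('wrist')
cv2.imwrite('pics/w1.png',im[:,:,::-1]);print(c['fx'],np.round(c['view'],3).tolist())
f=.016
for n,p in dict(r2=[.5784,-.0442,f+.035],case=[.4139,-.0505,f+.038],pocket=[.512,-.166,.006],r4=[.6192,.0393,f+.017]).items():print(n,pix('wrist',p,c))
E
```

```text
1.4333 [ 0.4272 -0.0898  0.4046] [ 1.79997986e+02 -6.01382836e-03  2.17503829e+00] -0.0001842913121483453 [-0.50384975 -0.61637818  1.09561086]
292.22919641928877 [[0.037, -0.999, -0.0, -0.105], [-0.948, -0.035, 0.318, 0.36], [-0.318, -0.012, -0.948, 0.515], [0.0, 0.0, 0.0, 1.0]]
r2 [237.86475233  34.53700849]
case [244.11135041 198.65132722]
pocket [345.60414664 111.78886479]
r4 [154.65934628 -11.87538563]
```

View pics/w1.png

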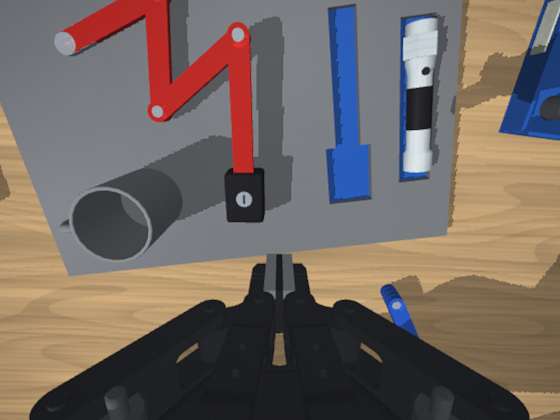

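The wrist view matches my estimates: rivet2 is at (238,34) and the case knob at (244,199), both as predicted. The whole pocket is visible at (329–371, 6–203). Next I'll refine the pocket pose and plan the bar 4 push.

```bash
cat >> h.py <<'E'
def rows(p,yaw,wps):
    "wps: (x,y,z,n) world; prints tool units per row"
    p=np.array(p,float);C,S=np.cos(yaw),np.sin(yaw)
    for *w,n in wps:
        d=(np.array(w)-p)/.04/n;print(f'{n} x [{d[0]*C+d[1]*S:.2f} {d[0]*S-d[1]*C:.2f} {-d[2]:.2f}]  -> {np.round(w,4)}');p=np.array(w)
def pushpath(piv,th0,th1,s,hx=.011,hy=.015,k=8,first=.012):
    out=[]
    for i,t in enumerate(np.linspace(th0,th1,k)):
        n=np.array([np.sin(t),-np.cos(t)])*SIDE
        g=.011+hx*abs(n[0])+hy*abs(n[1])+(first if i==0 else 0)
        out.append(np.array(piv)+s*np.array([np.cos(t),np.sin(t)])+g*n)
    return out
SIDE=1
E
python3 - <<'E'
from h import *
im=cv2.imread('pics/w1.png');c=get_calibration('wrist');hsv=cv2.cvtColor(im,cv2.COLOR_BGR2HSV)
m=cv2.inRange(hsv,(95,110,40),(130,255,255));m[:,:310]=0;m[:,385:]=0;m[220:]=0
W=np.array([ray('wrist',u,v,.006,c)[:2] for v,u in np.argwhere(m>0)])
y=.155;d=np.array([np.cos(y),np.sin(y)]);n=np.array([-d[1],d[0]])
X,Y=W@d,W@n
st=X>X.min()+.085
ks=np.linspace(X.min()+.08,X.max()-.01,12);R=[((X>a)&(X<a+.01)) for a in ks]
print([(round(Y[r].min(),4),round(Y[r].max(),4)) for r in R])
ca=(X<X.min()+.055)&(X>X.min()+.01)
print('x',X.min(),X.max(),'case y',np.percentile(Y[ca],[1,99]))
ang=np.polyfit(X[st],Y[st],1)[0];print('resid yaw',ang)
cx=(X.min()+X.max())/2;cy=np.median(Y[st]);print('centre',cx*d+cy*n)
# bar4 path
r4=[.6192,.0393];th0=.0385+np.pi-.909+.837-1.096;th1=th0+1.096
P=pushpath(r4,th0,th1,.088)
rows([.601,.160,.4046],.038,[(*P[0],.4046,8)]+[(*q,.194,1) for q in P])
E
```

```text
[(np.float64(-0.2523), np.float64(-0.2243)), (np.float64(-0.2516), np.float64(-0.2241)), (np.float64(-0.2519), np.float64(-0.2243)), (np.float64(-0.2521), np.float64(-0.224)), (np.float64(-0.2515), np.float64(-0.2243)), (np.float64(-0.2518), np.float64(-0.224)), (np.float64(-0.2519), np.float64(-0.2238)), (np.float64(-0.2514), np.float64(-0.224)), (np.float64(-0.2518), np.float64(-0.2237)), (np.float64(-0.2511), np.float64(-0.2242)), (np.float64(-0.2514), np.float64(-0.2238)), (np.float64(-0.2516), np.float64(-0.2236))]
x 0.3749750701246147 0.5911133845338711 case y [-0.2636767  -0.21272997]
resid yaw 0.004454928702150815
centre [ 0.51398267 -0.16049075]
8 x [0.05 0.08 -0.00]  -> [0.6172 0.1357 0.4046]
1 x [0.00 0.00 5.27]  -> [0.6172 0.1357 0.194 ]
1 x [-0.61 0.17 -0.00]  -> [0.5933 0.1281 0.194 ]
1 x [-0.33 0.10 -0.00]  -> [0.5803 0.1235 0.194 ]
1 x [-0.32 0.16 -0.00]  -> [0.5678 0.1166 0.194 ]
1 x [-0.30 0.22 -0.00]  -> [0.5563 0.1075 0.194 ]
1 x [-0.26 0.27 -0.00]  -> [0.5462 0.0963 0.194 ]
1 x [-0.22 0.32 -0.00]  -> [0.538  0.0832 0.194 ]
1 x [-0.16 0.36 -0.00]  -> [0.5321 0.0686 0.194 ]
```

Request:
carry_out:
  targets: "0.63 -0.69 0 0 0 0 -1;0.63 -0.69 0 0 0 0 -1;0.63 -0.69 0 0 0 0 -1;0.63 -0.69 0 0 0 0 -1;0.63 -0.69 0 0 0 0 -1;0.63 -0.69 0 0 0 0 -1;0.63 -0.69 0 0 0 0 -1;0.63 -0.69 0 0 0 0 -1"

```text
time: 2.15
ee_pos: [0.6224, 0.0818, 0.4056]
tcp_rot: [-177.7, 0.1, 7.2]
wrist_force: [0.5, -0.9, 0.2]
opening: 0.0002
grasp_force: 0.0
```

Request:
carry_out:
  targets: "0 0 1 0 0 0 -1;0 0 1 0 0 0 -1;0 0 1 0 0 0 -1;0 0 1 0 0 0 -1;0 0 0.8 0 0 0 -1;0 0 0.4 0 0 0 -1;0 0 0.1 0 0 0 -1;0 0 0 0 0 0 -1"

```text
time: 2.82
ee_pos: [0.6201, 0.0853, 0.1925]
tcp_rot: [-177.6, 0.2, 7.4]
wrist_force: [0.5, -0.6, 0.9]
opening: -0.0
grasp_force: 0.0
```

Request:
carry_out:
  targets: "0.3 0 0 0 0 0 -1;0.1 -0.45 0 0 0 0 -1;0 -0.45 0 0 0 0 -1;0 -0.45 0 0 0 0 -1;0 0 0 -0.42 0 0.45 -1;0 0 0 0 0 0.46 -1;0 0 0 0 0 0 -1;0 0 0 0 0 0 -1"

```text
time: 3.48
ee_pos: [0.6375, 0.0855, 0.197]
tcp_rot: [-177.8, 0.2, 7.3]
wrist_force: [-0.9, 0.5, -0.1]
opening: -0.0002
grasp_force: 0.0
```

```bash
python3 - <<'E'
from h import *
o=monitor.get_obs();print(o['time'],np.round(o['ee_pos'],4),o['tcp_rot'],o['wrist_force'])
im=camera('top')[:,:,::-1]
cv2.imwrite('pics/t2.png',cv2.resize(im[95:265,165:380],None,fx=3.6,fy=3.5,interpolation=cv2.INTER_CUBIC))
im=camera('scene')[:,:,::-1]
cv2.imwrite('pics/s2.png',cv2.resize(im[190:325,170:390],None,fx=3.6,fy=3.6,interpolation=cv2.INTER_CUBIC))
E
```

```text
3.4833 [0.6375 0.0855 0.197 ] [-177.83111943    0.20724395    7.29778552] [-0.92287945  0.52648563 -0.06450407]
```

View pics/s2.png

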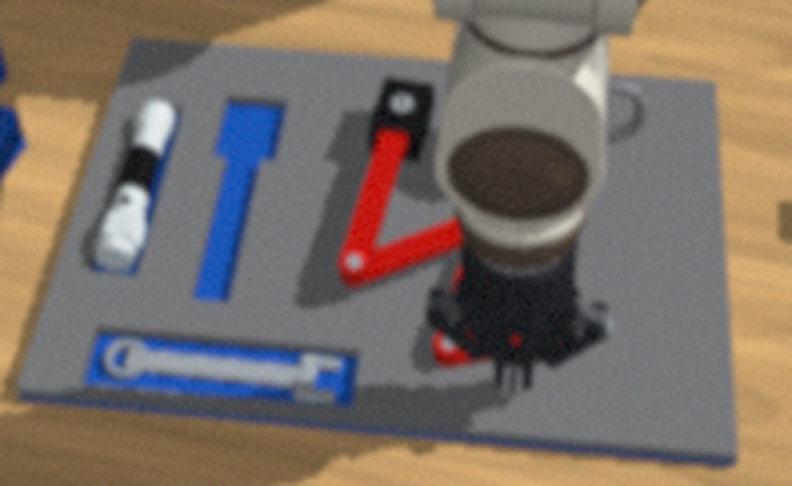

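The scene shows the closed fingers beside bar 4 on the rivet4 side, not pushing yet. A y command had no effect, so I'll check the joints.

```bash
python3 - <<'E'
from h import *
o=monitor.get_obs();print(o['time'],np.round(o['q'],2),np.round(o['joint_efforts'],1))
E
```

```text
3.5833 [  7.3   18.72   3.07  74.56   2.15 179.96] [ -0.4 -66.5  46.1   0.    0.1  -0. ]
```

Request:
carry_out:
  targets: "0 0 0 -0.38 0 -1 -1;0 0 0 0 0 -1 -1;0 0 0 0 0 -1 -1;0 0 0 0 0 -1 -1;0 0 0 0 0 -1 -1;0 0 0 0 0 -1 -1;0 0 0 0 0 -1 -1;0 0 0 0 0 -1 -1"

```text
time: 4.25
ee_pos: [0.6375, 0.0863, 0.1968]
tcp_rot: [-180.0, 0.1, 53.5]
wrist_force: [0.1, 0.5, 0.1]
opening: -0.0001
grasp_force: 0.0
```

Request:
carry_out:
  targets: "0 0 0 0 0 -1 -1;0 0 0 0 0 -1 -1;0 0 0 0 0 -1 -1;0 0 0 0 0 -1 -1;0 0 0 0 0 -1 -1;0 0 0 0 0 -1 -1;0 0 0 0 0 -0.43 -1;0 0 0 0 0 0 -1"

```text
time: 4.92
ee_pos: [0.6375, 0.0863, 0.1968]
tcp_rot: [-179.9, 0.1, 90.2]
wrist_force: [0.0, -0.0, -0.5]
opening: -0.0003
grasp_force: 0.0
```

```bash
python3 - <<'E'
from h import *
o=monitor.get_obs();print(o['time'],np.round(o['ee_pos'],4),o['tcp_rot'],o['wrist_force'],np.round(o['q'],1))
r4=[.6192,.0393];th0=.0385+np.pi-.909+.837-1.096;th1=th0+1.096
P=pushpath(r4,th0,th1,.088,hx=.015,hy=.011,k=10)
rows(o['ee_pos'],np.pi/2,[(*P[0],o['ee_pos'][2],2)]+[(*q,.1915,1) for q in P])
E
```

```text
4.9167 [0.6375 0.0863 0.1968] [-1.79907018e+02  5.74346255e-02  9.01689603e+01] [ 0.04823648 -0.03765059 -0.51035271] [ 7.7 18.7  3.  74.4 -0.  97.5]
2 x [0.63 -0.23 -0.00]  -> [0.6189 0.1365 0.1968]
1 x [0.00 0.00 0.13]  -> [0.6189 0.1365 0.1915]
1 x [-0.18 -0.54 -0.00]  -> [0.5972 0.1295 0.1915]
1 x [-0.08 -0.27 -0.00]  -> [0.5864 0.1262 0.1915]
1 x [-0.12 -0.26 -0.00]  -> [0.576  0.1214 0.1915]
1 x [-0.16 -0.25 -0.00]  -> [0.566  0.1151 0.1915]
1 x [-0.19 -0.23 -0.00]  -> [0.5568 0.1074 0.1915]
1 x [-0.23 -0.21 -0.00]  -> [0.5486 0.0983 0.1915]
1 x [-0.26 -0.17 -0.00]  -> [0.5416 0.0881 0.1915]
1 x [-0.28 -0.14 -0.00]  -> [0.536  0.0768 0.1915]
1 x [-0.30 -0.10 -0.00]  -> [0.532  0.0647 0.1915]
```

Request:
carry_out:
  targets: "0.63 -0.2 0 0 0 0 -1;0.63 -0.25 0 0 0 0 -1;0 0 0.14 0 0 0 -1;-0.18 -0.54 0 0 0 0 -1;-0.08 -0.27 0 0 0 0 -1;-0.12 -0.26 0 0 0 0 -1;-0.16 -0.25 0 0 0 0 -1;-0.19 -0.23 0 0 0 0 -1"

```text
time: 5.58
ee_pos: [0.557, 0.1071, 0.1912]
tcp_rot: [-179.9, 0.1, 90.0]
wrist_force: [0.6, 0.5, -0.6]
opening: 0.0
grasp_force: 0.3
```

Request:
carry_out:
  targets: "-0.23 -0.21 0 0 0 0 -1;-0.26 -0.17 0 0 0 0 -1;-0.28 -0.14 0 0 0 0 -1;-0.2 -0.07 0 0 0 0 -1;-0.1 -0.03 0 0 0 0 -1;0 0 0 0 0 0 -1;0 0 0 0 0 0 -1;0 0 0 0 0 0 -1"

```text
time: 6.25
ee_pos: [0.533, 0.0644, 0.1914]
tcp_rot: [-179.9, 0.1, 90.0]
wrist_force: [0.2, -0.4, 0.8]
opening: 0.0
grasp_force: 0.0
```

```bash
python3 - <<'E'
from h import *
o=monitor.get_obs();print(o['time'],np.round(o['ee_pos'],4),o['tcp_rot'],o['wrist_force'])
im=camera('wrist')[:,:,::-1]; cv2.imwrite('pics/w3.png',im)
im2=camera('top')[95:265,165:380,::-1];im2=cv2.resize(im2,None,fx=2.6,fy=2.6,interpolation=cv2.INTER_CUBIC)
im3=camera('scene')[190:325,170:390,::-1];im3=cv2.resize(im3,None,fx=1.8,fy=1.8)
c=np.zeros((600,800,3),np.uint8);c[:300,:400]=cv2.resize(im,(400,300));c[:243,400:796]=im3;c[300:,:380]=cv2.resize(im2,(380,300));cv2.imwrite('pics/c3.png',c)
E
```

```text
6.25 [0.533  0.0644 0.1914] [-1.79915565e+02  8.37420179e-02  9.00167154e+01] [ 0.15869753 -0.43013643  0.75867932]
```

View pics/c3.png

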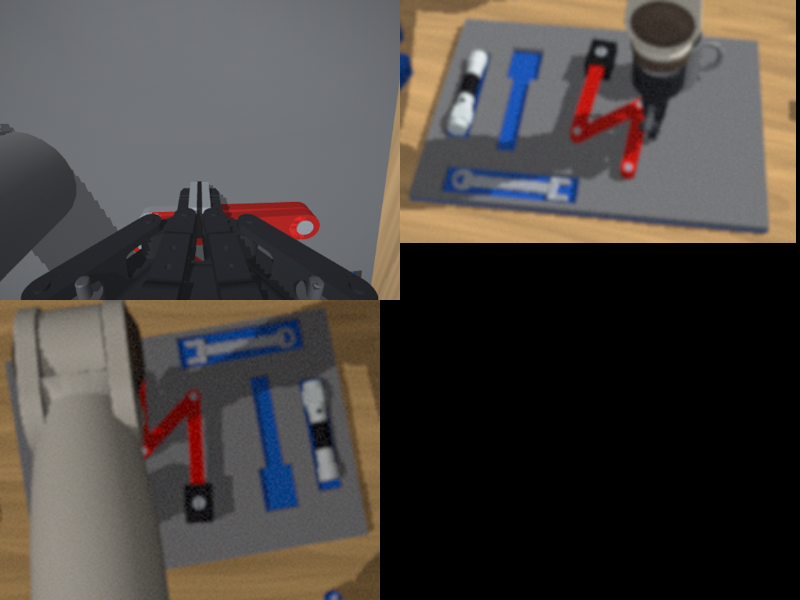

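The composite shows bar 4 almost under bar 3, with its edge and steel tip only just protruding (wrist tile 150,215). I'll press a few mm further and check the angle.

Request:
carry_out:
  targets: "-0.05 0 0 0 0 0 -1;-0.05 0 0 0 0 0 -1;-0.05 0 0 0 0 0 -1;0 0 0 0 0 0 -1;0 0 0 0 0 0 -1;0 0 0 0 0 0 -1;0 0 0 0 0 0 -1;0 0 0 0 0 0 -1"

```text
time: 7.07
ee_pos: [0.5328, 0.0582, 0.1914]
tcp_rot: [-179.9, 0.1, 90.0]
wrist_force: [-0.1, -0.5, -0.2]
opening: 0.0002
grasp_force: 0.0
```

```bash
python3 - <<'E'
from h import *
o=monitor.get_obs();print(o['time'],np.round(o['ee_pos'],4),o['wrist_force'])
c=get_calibration('wrist');im=camera('wrist')[:,:,::-1]
cv2.imwrite('pics/w4.png',cv2.resize(im[250:350,160:480],None,fx=2.5,fy=2.5,interpolation=cv2.INTER_CUBIC))
E
```

```text
7.0667 [0.5328 0.0582 0.1914] [-0.0900551  -0.52664945 -0.17720544]
```

View pics/w4.png

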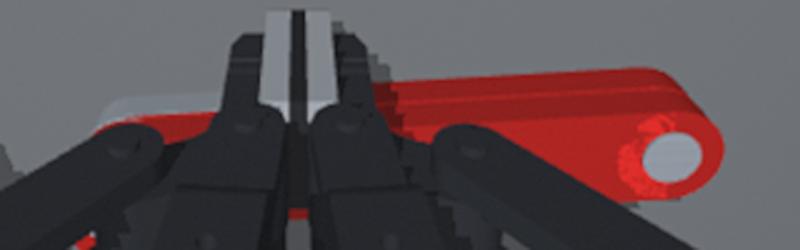

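The crop shows bar 4's edge running almost parallel under bar 3, with rivet4 at crop (672,157). I'll check rivet4 and both edges numerically.

```bash
python3 - <<'E'
from h import *
c=get_calibration('wrist')
g=lambda u,v,z:np.round(ray('wrist',160+(u+.5)/2.5-.5,250+(v+.5)/2.5-.5,z,c),4)
print('r4',g(672,157,.033))
print('b3 top edge',g(400,108,.033),g(640,90,.033),'left',g(200,117,.033))
print('b4 bottom edge',g(400,82,.016),g(640,68,.016),'b4 top tip left',g(125,100,.024),g(200,93,.016))
print('finger front tip',g(265,12,.018),g(335,12,.018))
E
```

```text
r4 [0.6102 0.0411 0.033 ]
b3 top edge [0.5532 0.0529 0.033 ] [0.6011 0.0572 0.033 ] left [0.5125 0.0507 0.033 ]
b4 bottom edge [0.5556 0.0481 0.016 ] [0.6094 0.0518 0.016 ] b4 top tip left [0.495  0.0487 0.024 ] [0.5101 0.0452 0.016 ]
finger front tip [0.5253 0.0668 0.018 ] [0.5405 0.0668 0.018 ]
```

```bash
python3 - <<'E'
import h;from h import *
h.SIDE=-1
r3=[.503,.043]
P=pushpath(r3,.06,-.87,.097,hx=.014,hy=.009,k=10,first=.02)
rows([.5328,.0582,.1914],np.pi/2,[(.5328,.083,.1914,1),(*P[0],.1914,2)]+[(*q,.1914,1) for q in P[1:]])
E
```

```text
1 x [0.62 -0.00 -0.00]  -> [0.5328 0.083  0.1914]
2 x [0.08 0.81 -0.00]  -> [0.5974 0.0896 0.1914]
1 x [-0.75 0.09 -0.00]  -> [0.6008 0.0594 0.1914]
1 x [-0.22 0.03 -0.00]  -> [0.6022 0.0505 0.1914]
1 x [-0.23 0.01 -0.00]  -> [0.6027 0.0415 0.1914]
1 x [-0.23 -0.01 -0.00]  -> [0.6024 0.0322 0.1914]
1 x [-0.23 -0.03 -0.00]  -> [0.6012 0.0229 0.1914]
1 x [-0.23 -0.05 -0.00]  -> [0.599  0.0136 0.1914]
1 x [-0.23 -0.08 -0.00]  -> [0.5959 0.0043 0.1914]
1 x [-0.23 -0.10 -0.00]  -> [ 0.5917 -0.0047  0.1914]
1 x [-0.22 -0.13 -0.00]  -> [ 0.5866 -0.0134  0.1914]
```

Request:
carry_out:
  targets: "0.62 0 0 0 0 0 -1;0.08 0.81 0 0 0 0 -1;0.08 0.81 0 0 0 0 -1;-0.4 0.05 0 0 0 0 -1;-0.35 0.04 0 0 0 0 -1;-0.22 0.03 0 0 0 0 -1;-0.23 0 0 0 0 0 -1;-0.23 0 0 0 0 0 -1"

```text
time: 7.78
ee_pos: [0.6018, 0.0313, 0.1916]
tcp_rot: [-179.9, 0.1, 90.0]
wrist_force: [0.0, 0.9, -0.2]
opening: 0.0003
grasp_force: 0.5
```

Request:
carry_out:
  targets: "-0.23 -0.03 0 0 0 0 -1;-0.23 -0.05 0 0 0 0 -1;-0.23 -0.08 0 0 0 0 -1;-0.23 -0.1 0 0 0 0 -1;-0.2 -0.12 0 0 0 0 -1;-0.06 -0.06 0 0 0 0 -1;0 0 0 0 0 0 -1;0 0 0 0 0 0 -1"

```text
time: 8.45
ee_pos: [0.5846, -0.0151, 0.1915]
tcp_rot: [-179.9, 0.1, 90.0]
wrist_force: [-0.0, 0.6, -0.1]
opening: 0.0
grasp_force: 0.0
```

```bash
python3 - <<'E'
from h import *
o=monitor.get_obs();print(o['time'],np.round(o['ee_pos'],4),o['wrist_force'])
im=camera('wrist')[:,:,::-1]; cv2.imwrite('pics/w5.png',im)
im2=camera('top')[95:265,165:380,::-1];cv2.imwrite('pics/t5.png',im2);im2=cv2.resize(im2,(380,300),interpolation=cv2.INTER_CUBIC)
im3=camera('scene')[190:325,210:350,::-1];im3=cv2.resize(im3,None,fx=2.8,fy=2.8,interpolation=cv2.INTER_CUBIC)
c=np.zeros((600,800,3),np.uint8);c[:300,:400]=cv2.resize(im,(400,300));c[:378,400:792]=im3;c[300:,:380]=im2;cv2.imwrite('pics/c5.png',c)
E
```

```text
8.45 [ 0.5846 -0.0151  0.1915] [-0.02045033  0.64072877 -0.12518184]
```

View pics/c5.png

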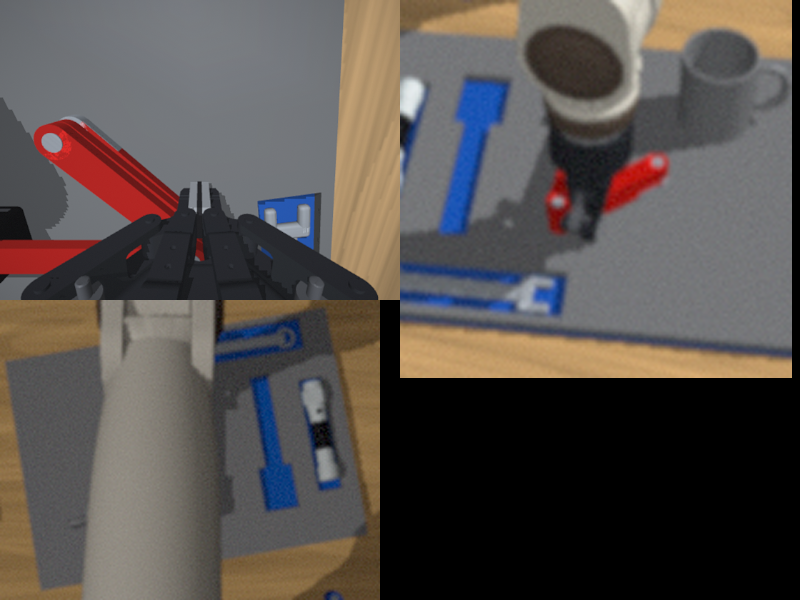

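Bars 3 and 4 are nearly flush under bar 2 (wrist tile, rivet3 at (52,140)). I'll press a little further.

Request:
carry_out:
  targets: "-0.04 -0.04 0 0 0 0 -1;-0.04 -0.04 0 0 0 0 -1;-0.04 -0.04 0 0 0 0 -1;0 0 0 0 0 0 -1;0 0 0 0 0 0 -1;0 0 0 0 0 0 -1;0 0 0 0 0 0 -1;0 0 0 0 0 0 -1"

```text
time: 9.27
ee_pos: [0.58, -0.0197, 0.1915]
tcp_rot: [-179.9, 0.1, 90.0]
wrist_force: [0.7, 0.8, -0.3]
opening: 0.0002
grasp_force: 0.6
```

```bash
python3 - <<'E'
from h import *
o=monitor.get_obs();print(o['time'],np.round(o['ee_pos'],4),o['wrist_force'])
im=camera('wrist')[:,:,::-1]; cv2.imwrite('pics/w6.png',cv2.resize(im[150:390,0:320],None,fx=2.5,fy=2.5,interpolation=cv2.INTER_CUBIC))
E
```

```text
9.2667 [ 0.58   -0.0197  0.1915] [ 0.71230172  0.77905286 -0.31643902]
```

View pics/w6.png

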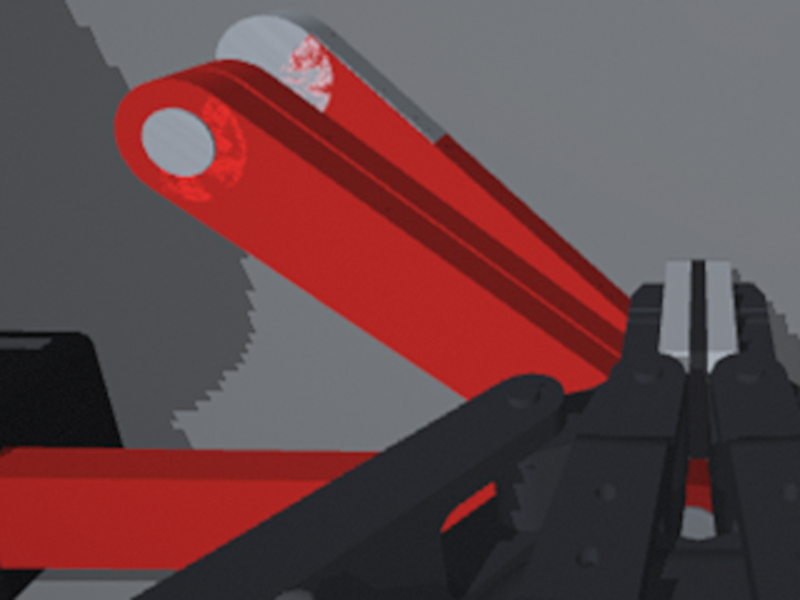

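Bar 3 is flush under bar 2, but bar 4 has swung out about 0.2 rad, with its steel tip showing at (270,50). Before mending it, I'll check numerically on the stored picture that step 1 was really met.

```bash
python3 - <<'E'
import cv2
im=cv2.imread('pics/w4.png')
for x in [110,140,170,200,225,400,480,560,640]:
    col=im[60:160:4,x];print(x,[(60+4*i,*map(int,p[::-1])) for i,p in enumerate(col)][4:22] if x<230 else [(60+4*i,*map(int,p[::-1])) for i,p in enumerate(col)][:17])
E
```

```text
110 [(76, 113, 117, 121), (80, 113, 117, 121), (84, 113, 116, 121), (88, 113, 117, 122), (92, 113, 116, 121), (96, 113, 116, 121), (100, 113, 117, 121), (104, 119, 124, 130), (108, 124, 131, 138), (112, 124, 130, 137), (116, 122, 129, 137), (120, 134, 142, 150), (124, 149, 82, 84), (128, 67, 37, 41), (132, 35, 41, 47), (136, 40, 41, 46), (140, 39, 40, 46), (144, 39, 41, 45)]
140 [(76, 113, 117, 121), (80, 113, 116, 121), (84, 113, 117, 122), (88, 113, 117, 121), (92, 113, 116, 120), (96, 116, 121, 127), (100, 119, 125, 133), (104, 118, 125, 131), (108, 119, 126, 133), (112, 120, 128, 135), (116, 158, 89, 93), (120, 163, 58, 57), (124, 86, 33, 36), (128, 38, 41, 46), (132, 38, 39, 45), (136, 38, 38, 43), (140, 34, 36, 40), (144, 33, 34, 38)]
170 [(76, 114, 118, 121), (80, 113, 116, 121), (84, 114, 117, 121), (88, 114, 116, 121), (92, 114, 119, 123), (96, 119, 125, 132), (100, 119, 125, 132), (104, 119, 126, 132), (108, 118, 124, 131), (112, 135, 131, 140), (116, 161, 22, 18), (120, 144, 34, 31), (124, 142, 32, 31), (128, 142, 31, 29), (132, 142, 32, 28), (136, 143, 32, 31), (140, 146,
[... 1410 characters left out ...]
 (124, 140, 38, 38)]
560 [(60, 113, 117, 121), (64, 113, 116, 121), (68, 111, 121, 126), (72, 133, 65, 66), (76, 143, 29, 27), (80, 142, 31, 29), (84, 142, 33, 32), (88, 141, 32, 29), (92, 157, 34, 32), (96, 150, 34, 31), (100, 141, 32, 30), (104, 143, 33, 31), (108, 142, 32, 31), (112, 141, 32, 31), (116, 146, 33, 32), (120, 173, 37, 34), (124, 176, 39, 36)]
640 [(60, 112, 116, 120), (64, 112, 116, 120), (68, 134, 62, 61), (72, 143, 28, 26), (76, 141, 30, 29), (80, 141, 33, 32), (84, 142, 31, 30), (88, 164, 35, 33), (92, 148, 33, 31), (96, 141, 31, 29), (100, 141, 32, 30), (104, 141, 31, 29), (108, 140, 33, 30), (112, 148, 33, 31), (116, 176, 37, 34), (120, 172, 36, 34), (124, 203, 41, 39)]
```

Step 1 was met: the edges were parallel, with bar 4 at about 0.02 rad. Now I'll push bar 4's free end back from the outer side, then continue into folding bar 2.

```bash
python3 - <<'E'
from h import *
o=monitor.get_obs();c=get_calibration('wrist')
g=lambda u,v,z:ray('wrist',(u+.5)/2.5-.5,150+(v+.5)/2.5-.5,z,c)
r3=g(178,142,.042);fe=g(266,50,.024);r2=g(700,522,.051);print('r3',r3,'fe',fe,'r2?',r2)
r2=np.array([.578,-.044]);th=np.arctan2(r3[1]-r2[1],r3[0]-r2[0]);print(th,np.hypot(*(r3[:2]-r2)))
th=2.27
d=np.array([np.cos(th),np.sin(th)]);n=np.array([np.sin(th),-np.cos(th)]);p=o['ee_pos'][:2]
print('pusher in bar coords',(p-r2)@d,(p-r2)@n,'fe',(fe[:2]-r2)@d,(fe[:2]-r2)@n,'r3',(r3[:2]-r2)@d,(r3[:2]-r2)@n)
A=p+.045*n;B=r2+.095*d+.072*n;Cc=r2+.095*d+.030*n
P=pushpath(r2,th,3.18,.093,hx=.014,hy=.009,k=11,first=0)
z=.1915
rows(o['ee_pos'],np.pi/2,[(*A,z,2),(*B,z,3),(*Cc,z,4)]+[(*q,z,1) for q in P])
E
```

```text
r3 [0.49124605 0.02378232 0.042     ] fe [0.49843463 0.03616239 0.024     ] r2? [ 0.58013068 -0.04912505  0.051     ]
2.47834812829488 0.11009400885705278
pusher in bar coords 0.01727733444822093 0.01719319125880643 fe 0.11256162386597825 -0.009302562601248239 r3 0.1077131080280978 -0.022772288974632057
2 x [0.36 0.43 -0.00]  -> [0.6145 0.0093 0.1915]
3 x [0.55 -0.35 -0.00]  -> [0.572  0.075  0.1915]
4 x [-0.17 -0.20 -0.00]  -> [0.5398 0.048  0.1915]
1 x [-0.08 -0.02 -0.00]  -> [0.5392 0.0449 0.1915]
1 x [-0.10 -0.20 -0.00]  -> [0.5311 0.0408 0.1915]
1 x [-0.12 -0.19 -0.00]  -> [0.5233 0.0359 0.1915]
1 x [-0.14 -0.18 -0.00]  -> [0.516  0.0302 0.1915]
1 x [-0.16 -0.17 -0.00]  -> [0.5092 0.0236 0.1915]
1 x [-0.18 -0.15 -0.00]  -> [0.503  0.0164 0.1915]
1 x [-0.20 -0.14 -0.00]  -> [0.4976 0.0085 0.1915]
1 x [-0.21 -0.12 -0.00]  -> [ 0.4929 -0.      0.1915]
1 x [-0.23 -0.10 -0.00]  -> [ 0.4891 -0.009   0.1915]
1 x [-0.24 -0.07 -0.00]  -> [ 0.4862 -0.0184  0.1915]
1 x [-0.22 -0.05 -0.00]  -> [ 0.4843 -0.0271  0.1915]
```

Request:
carry_out:
  targets: "0.36 0.43 0 0 0 0 -1;0.36 0.43 0 0 0 0 -1;0.47 -0.54 0 0 0 0 -1;0.47 -0.54 0 0 0 0 -1;0.47 -0.54 0 0 0 0 -1;-0.2 -0.17 0 0 0 0 -1;-0.2 -0.17 0 0 0 0 -1;-0.2 -0.17 0 0 0 0 -1"

```text
time: 9.98
ee_pos: [0.5288, 0.0408, 0.1916]
tcp_rot: [-179.9, 0.1, 90.1]
wrist_force: [-0.3, 0.4, 0.4]
opening: -0.0001
grasp_force: 0.0
```

Request:
carry_out:
  targets: "-0.2 -0.17 0 0 0 0 -1;-0.05 -0.05 0 0 0 0 -1;-0.05 -0.05 0 0 0 0 -1;-0.05 -0.05 0 0 0 0 -1;0 0 0 0 0 0 -1;0 0 0 0 0 0 -1;0 0 0 0 0 0 -1;0 0 0 0 0 0 -1"

```text
time: 10.65
ee_pos: [0.5165, 0.0276, 0.1914]
tcp_rot: [-179.9, 0.1, 90.0]
wrist_force: [0.1, 1.0, 0.5]
opening: 0.0
grasp_force: 0.0
```

```bash
python3 - <<'E'
from h import *
o=monitor.get_obs();print(o['time'],np.round(o['ee_pos'],4),o['wrist_force'])
c=get_calibration('wrist');im=camera('wrist')[:,:,::-1];cv2.imwrite('pics/w7.png',im)
hsv=cv2.cvtColor(im,cv2.COLOR_BGR2HSV);red=(((hsv[:,:,0]<8)|(hsv[:,:,0]>172))&(hsv[:,:,1]>120)).astype(np.uint8)
for a,ce,s in blob(red):
    if a>150: print('red',a,np.round(ce),s)
sm=cv2.resize(im,(140,105),interpolation=cv2.INTER_AREA)
h2=cv2.cvtColor(sm,cv2.COLOR_BGR2HSV)
for r in range(45,100):
    print(''.join('D' if v<70 and s>120 and (hh<8 or hh>172) else 'd' if s>120 and (hh<8 or hh>172) and v<150 else 'R' if s>120 and (hh<8 or hh>172) else '#' if v<60 else 'o' if v>128 else '.' for hh,s,v in h2[r][:100]))
E
```

```text
10.65 [0.5165 0.0276 0.1914] [0.06853272 1.01435282 0.49533281]
red 1089 [226. 290.] [ 199  275   52   32 1089]
red 371 [279. 350.] [272 333  15  33 371]
................#.....########......................................................................
............#####..############.....................................................................
.........######################.....................................................................
.....##########################.....................................................................
.##############################.....................................................................
###############################.....................................................................
###############################.....................................................................
###############################.....................................................................
###############################.....................................................................
##############################.......
[... 3908 characters left out ...]
.....#########################################################################################
..........##########################################################################################
.........###########################################################################################
........############################################################################################
.......####################....#####################################################################
......#####################....#####################################################################
.....#####################.....#####################################################################
```

Bar 4 is now flush (a thin steel side strip only), so step 2 should be met. Next I'll swing the stack under bar 1.

Request:
carry_out:
  targets: "-0.16 -0.17 0 0 0 0 -1;-0.18 -0.15 0 0 0 0 -1;-0.2 -0.14 0 0 0 0 -1;-0.21 -0.12 0 0 0 0 -1;-0.23 -0.1 0 0 0 0 -1;-0.24 -0.07 0 0 0 0 -1;-0.2 -0.05 0 0 0 0 -1;-0.06 0 0 0 0 0 -1"

```text
time: 11.37
ee_pos: [0.484, -0.033, 0.1917]
tcp_rot: [-179.9, 0.1, 90.0]
wrist_force: [-1.8, 3.6, 1.4]
opening: 0.0001
grasp_force: 1.9
```

Request:
carry_out:
  targets: "-0.04 0 0 0 0 0 -1;-0.04 0 0 0 0 0 -1;0 0 0 0 0 0 -1;0 0 0 0 0 0 -1;0 0 0 0 0 0 -1;0 0 0 0 0 0 -1;0 0 0 0 0 0 -1;0 0 0 0 0 0 -1"

```text
time: 12.03
ee_pos: [0.4845, -0.0349, 0.1916]
tcp_rot: [-179.9, 0.1, 90.0]
wrist_force: [-0.2, -0.8, -0.8]
opening: -0.0001
grasp_force: 0.1
```

Request:
carry_out:
  targets: "0.4 0 0 0 0 0 -1;0.35 0 0 0 0 0 -1;0 0 -1 0 0 0 -1;0 0 -1 0 0 0 -1;0 0 -1 0 0 0 -1;0 0 -1 0 0 0 -1;0 0 -1 0 0 0 -1;0 0 -0.3 0 0 0 -1"

```text
time: 12.7
ee_pos: [0.4847, -0.0046, 0.4098]
tcp_rot: [179.7, 0.1, 90.0]
wrist_force: [1.3, -0.2, 0.2]
opening: 0.0003
grasp_force: 0.0
```

Request:
carry_out:
  targets: "0 0 0 0 0 1 -1;0 0 0 0 0 1 -1;0 0 0 0 0 1 -1;0 0 0 0 0 1 -1;0 0 0 0 0 1 -1;0 0 0 0 0 1 -1;0 0 0 0 0 1 -1;0 0 0 0 0 1 -1"

```text
time: 13.37
ee_pos: [0.4848, -0.0047, 0.4036]
tcp_rot: [180.0, 0.1, 43.9]
wrist_force: [-0.5, -0.8, -0.7]
opening: -0.0
grasp_force: 0.0
```

Request:
carry_out:
  targets: "0 0 0 0 0 1 -1;0 0 0 0 0 1 -1;0 0 0 0 0 1 -1;0 0 0 0 0 1 -1;-0.5 0.7 0 0 0 1 -1;-0.5 0.7 0 0 0 1 -1;-0.4 0.7 0 0 0 1 -1;0 0 0 0 0 0 -1"

```text
time: 14.03
ee_pos: [0.4521, -0.104, 0.404]
tcp_rot: [179.8, 0.1, 3.6]
wrist_force: [-0.1, -0.2, 0.1]
opening: 0.0001
grasp_force: 0.0
```

```bash
python3 - <<'E'
from h import *
o=monitor.get_obs();print(o['time'],np.round(o['ee_pos'],4),o['tcp_rot'],o['wrist_force'],np.round(o['q'],1))
c=get_calibration('wrist');im=camera('wrist')[:,:,::-1];cv2.imwrite('pics/w8.png',im);np.save('c8.npy',c['view'])
hsv=cv2.cvtColor(im,cv2.COLOR_BGR2HSV);red=(((hsv[:,:,0]<8)|(hsv[:,:,0]>172))&(hsv[:,:,1]>120)).astype(np.uint8);red[300:]=0
for a,ce,s in blob(red):
    if a>50: print('red',a,np.round(ce),s)
y,x=np.where(red>0)
for v in range(y.min(),y.max(),8):
    u=x[y==v]; print(v,u.min(),u.max(),np.round(ray('wrist',u.min()-.5,v,.051,c),4)[:2],np.round(ray('wrist',u.max()+.5,v,.051,c),4)[:2])
E
```

```text
14.0333 [ 0.4521 -0.104   0.404 ] [1.79832048e+02 1.07273412e-01 3.55059469e+00] [-0.05518021 -0.15434993  0.07943331] [-12.9  -6.7  -1.6  95.2  -0.2 163.5]
red 3212 [242. 121.] [ 225   52   38  143 3212]
52 247 254 [ 0.5868 -0.0646] [ 0.5873 -0.0725]
60 234 261 [ 0.579 -0.052] [ 0.5807 -0.0796]
68 233 262 [ 0.5717 -0.0511] [ 0.5736 -0.0809]
76 233 260 [ 0.5644 -0.0511] [ 0.5662 -0.0792]
84 233 259 [ 0.557  -0.0512] [ 0.5587 -0.0785]
92 233 258 [ 0.5495 -0.0513] [ 0.5511 -0.0778]
100 232 257 [ 0.5417 -0.0503] [ 0.5434 -0.0771]
108 232 256 [ 0.5339 -0.0504] [ 0.5355 -0.0763]
116 232 255 [ 0.526  -0.0505] [ 0.5276 -0.0756]
124 231 254 [ 0.5179 -0.0495] [ 0.5194 -0.0748]
132 231 253 [ 0.5097 -0.0496] [ 0.5112 -0.074 ]
140 231 252 [ 0.5014 -0.0497] [ 0.5028 -0.0732]
148 230 250 [ 0.4928 -0.0486] [ 0.4942 -0.0714]
156 229 249 [ 0.4841 -0.0476] [ 0.4855 -0.0705]
164 228 248 [ 0.4753 -0.0466] [ 0.4767 -0.0697]
172 227 248 [ 0.4663 -0.0455] [ 0.4678 -0.0699]
180 226 246 [ 0.4571 -0.0444] [ 0.4586 -0.0679]
188 225 245 [ 0.4478 -0.0433] [ 0.4493 -0.0671]
```

```bash
python3 - <<'E'
from h import *
c=get_calibration('wrist');im=cv2.imread('pics/w8.png');hsv=cv2.cvtColor(im,cv2.COLOR_BGR2HSV);H,S,V=cv2.split(hsv)
red=(((H<8)|(H>172))&(S>120)).astype(np.uint8)
roi=np.zeros_like(red);roi[52:82,225:265]=1
for a,ce,s in blob(roi*(S<60)*(V>125)): print('pale r2?',a,ce)
roi[:]=0;roi[185:250,205:260]=1
for a,ce,s in blob(roi*(V<60)): 
  if a>100: print('case',a,ce,s)
K=None
for a,ce,s in blob(roi*(V>130)): print('pale case',a,ce)
for z,t in[(.051,'r2')]:
    for a,ce,s in blob(np.pad(((S<60)*(V>125))[52:82,225:265],((52,338),(225,295)))): print(t,a,ray('wrist',*ce,z,c))
roi[:]=0;roi[195:245,205:258]=1
for a,ce,s in blob(roi*(V>130)): print('knob',a,ray('wrist',*ce,.054,c))
# shades along columns of bar rows
for v in [66,76,90,110,140]:
    print(v,[(u,*map(int,im[v,u][::-1])) for u in range(224,268,2)])
E
```

```text
pale r2? 282 [229.70921986  64.40780142]
pale r2? 119 [250.51260504  63.18487395]
pale r2? 10 [238.6  63.9]
case 1649 [232.30927835 214.07398423] [ 212  185   43   57 1649]
pale case 167 [235.47904192 188.77844311]
pale case 162 [230.52469136 218.20987654]
pale case 117 [207.87179487 229.83760684]
pale case 3 [256. 229.]
pale case 6 [250.5 232. ]
pale case 3 [249. 237.]
pale case 36 [232.36111111 242.11111111]
r2 282 [ 0.57536746 -0.04588209  0.051     ]
r2 119 [ 0.57783472 -0.0664793   0.051     ]
r2 10 [ 0.57640922 -0.05469053  0.051     ]
knob 162 [ 0.41345024 -0.04931009  0.054     ]
knob 117 [ 0.39711413 -0.0229099   0.054     ]
knob 3 [ 0.40187044 -0.07937848  0.054     ]
knob 6 [ 0.39762958 -0.07305882  0.054     ]
knob 3 [ 0.3910879  -0.07150749  0.054     ]
knob 35 [ 0.38322781 -0.05150537  0.054     ]
66 [(224, 123, 126, 131), (226, 123, 128, 132), (228, 124, 127, 132), (230, 123, 127, 132), (232, 117, 131, 136), (234, 218, 45, 40), (236, 226, 51, 45), (238, 197, 157, 168), (240, 185, 53, 52), (242, 190, 43, 40), (244, 209, 41, 36), (246, 171, 167, 177), (248, 160, 169, 180
[... 1278 characters left out ...]
), (242, 189, 44, 41), (244, 189, 43, 40), (246, 189, 44, 40), (248, 188, 43, 39), (250, 188, 43, 40), (252, 189, 43, 40), (254, 191, 43, 40), (256, 111, 34, 33), (258, 86, 90, 93), (260, 86, 89, 92), (262, 87, 90, 92), (264, 86, 89, 92), (266, 87, 90, 93)]
140 [(224, 123, 127, 132), (226, 122, 127, 131), (228, 123, 127, 132), (230, 156, 94, 97), (232, 189, 42, 37), (234, 188, 42, 39), (236, 188, 43, 39), (238, 188, 42, 39), (240, 189, 42, 39), (242, 189, 43, 39), (244, 188, 42, 39), (246, 189, 45, 40), (248, 189, 43, 40), (250, 192, 44, 40), (252, 95, 38, 36), (254, 85, 89, 93), (256, 85, 87, 90), (258, 85, 88, 91), (260, 85, 88, 91), (262, 85, 87, 91), (264, 85, 87, 91), (266, 86, 88, 92)]
```

Rivet2 is at (0.578,−0.0665) and the knob at (0.4135,−0.0493), 165 mm apart as they should be. The lock is folded at yaw −0.104, with bar 3 still about 0.06 out. A pinch at mid-bar will square the stack.

Request:
carry_out:
  targets: "0 0 0 0 0 0.79 0.2;0 0 0 0 0 0.79 0.2;0.5 -0.42 0 0 0 0 0.2;0.5 -0.42 0 0 0 0 0.2;0.48 -0.41 0 0 0 0 0.2;0 0 1 0 0 0 0.2;0 0 1 0 0 0 0.2;0 0 1 0 0 0 0.2"

```text
time: 14.75
ee_pos: [0.5173, -0.0548, 0.2823]
tcp_rot: [179.9, -0.0, -4.8]
wrist_force: [0.9, -0.8, 0.3]
opening: 0.0514
grasp_force: 0.0
```

Request:
carry_out:
  targets: "0 0 0.5 0 0 0 0.2;0 0 0.5 0 0 0 0.2;0 0 0 0 0 0 0.2;0 0 0 0 0 0 0.2;0 0 0 0 0 0 0.2;0 0 0 0 0 0 0.2;0 0 0 0 0 0 0.2;0 0 0 0 0 0 0.2"

```text
time: 15.42
ee_pos: [0.5169, -0.0562, 0.2448]
tcp_rot: [179.9, -0.0, -5.0]
wrist_force: [0.1, -0.6, -0.8]
opening: 0.0515
grasp_force: 0.0
```

Request:
carry_out:
  targets: "0 0.1 0.4 0 0 0 0.2;0 0 0.5 0 0 0 0.2;0 0 0.35 0 0 0 0.2;0 0 0.1 0 0 0 0.2;0 0 0 0 0 0 0.2;0 0 0 0 0 0 -0.1;0 0 0 0 0 0 -0.2;0 0 0 0 0 0 -0.3"

```text
time: 16.08
ee_pos: [0.5165, -0.0603, 0.1908]
tcp_rot: [179.9, -0.0, -5.0]
wrist_force: [-0.2, -0.1, 1.0]
opening: 0.0299
grasp_force: 0.0
```

Request:
carry_out:
  targets: "0 0 0 0 0 0 -0.4;0 0 0 0 0 0 -0.5;0 0 0 0 0 0 -0.6;0 0 0 0 0 0 -0.7;0 0 0 0 0 0 -0.7;0 0 0 0 0 0 -0.7;0 0 0 0 0 0 -0.7;0 0 0 0 0 0 -0.7"
  newtons: 40

```text
time: 16.75
ee_pos: [0.5166, -0.0601, 0.1908]
tcp_rot: [179.9, -0.0, -4.9]
wrist_force: [0.8, 1.9, 6.0]
opening: 0.0214
grasp_force: 39.3
```

Gripped: the opening is 21.4 mm, which fits the 22 mm stack. I'll rotate to the pocket's yaw and slide towards it.

Request:
carry_out:
  targets: "0 0 0 0 0 -0.4 -0.7;0 0 0 0 0 -0.5 -0.7;0 0 0 0 0 -0.5 -0.7;0 0 0 0 0 -0.5 -0.7;0 0 0 0 0 -0.53 -0.7;0 0.15 0 0 0 0 -0.7;0.05 0.25 0 0 0 0 -0.7;0.05 0.25 0 0 0 0 -0.7"

```text
time: 17.42
ee_pos: [0.5242, -0.0848, 0.1907]
tcp_rot: [-180.0, 0.0, 9.0]
wrist_force: [-3.2, 6.8, 8.4]
opening: 0.0212
grasp_force: 39.6
```

Request:
carry_out:
  targets: "0.05 0.25 0 0 0 0 -0.7;0.05 0.25 0 0 0 0 -0.7;0.05 0.25 0 0 0 0 -0.7;0.05 0.25 0 0 0 0 -0.7;0 0.2 0 0 0 0 -0.7;0 0.1 0 0 0 0 -0.7;0 0 0 0 0 0 -0.7;0 0 0 0 0 0 -0.7"

```text
time: 18.08
ee_pos: [0.5405, -0.1356, 0.1908]
tcp_rot: [179.9, 0.0, 8.9]
wrist_force: [1.2, 1.1, 6.4]
opening: 0.0219
grasp_force: 39.4
```

```bash
python3 - <<'E'
from h import *
o=monitor.get_obs();print(o['time'],np.round(o['ee_pos'],4),o['tcp_rot'],o['wrist_force'],o['opening'])
c=get_calibration('wrist');im=camera('wrist')[:,:,::-1];cv2.imwrite('pics/w9.png',im)
s=camera('scene')[:,:,::-1];cv2.imwrite('pics/s9.png',s)
pk=np.array([.5139,-.16]);d=np.array([np.cos(.157),np.sin(.157)]);g=o['ee_pos'][:2]-pk;print('grasp in pocket',g@d,g@np.array([-d[1],d[0]]))
S=cv2.resize(s[190:325,180:330],None,fx=2.6,fy=2.6,interpolation=cv2.INTER_CUBIC)
C=np.zeros((600,800,3),np.uint8);C[:351,:390]=S;C[:300,400:]=cv2.resize(im,(400,300));C[300:,400:800]=cv2.resize(im[200:380,160:400],(400,300));cv2.imwrite('pics/c9.png',C)
E
```

```text
18.0833 [ 0.5405 -0.1356  0.1908] [1.79914589e+02 2.80724866e-03 8.93070551e+00] [1.15335878 1.09522636 6.35756631] 0.021854531943702307
grasp in pocket 0.030099686540719997 0.01989416590874989
```

View pics/c9.png

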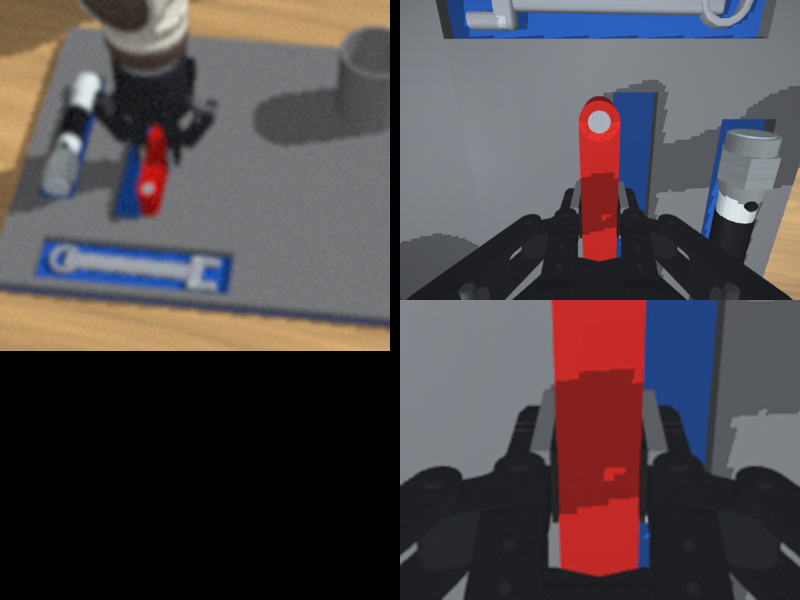

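The composite shows the lock gripped parallel to the pocket stem, with rivet2 at wrist px (279,171). The pocket's far end lies just to the right at about (300–358,130). I'll measure the offset.

```bash
python3 - <<'E'
from h import *
c=get_calibration('wrist');im=cv2.imread('pics/w9.png');hsv=cv2.cvtColor(im,cv2.COLOR_BGR2HSV);H,S,V=cv2.split(hsv)
p=np.zeros_like(S);p[150:190,262:298]=1
for a,ce,s in blob(p*(S<60)*(V>125)): 
    if a>100:r2=ray('wrist',*ce,.051,c);print('r2',a,ce,r2)
m=cv2.inRange(hsv,(95,110,40),(130,255,255));m[:110]=0;m[240:]=0;m[:,:285]=0;m[:,375:]=0
yaw=.157;d=np.array([np.cos(yaw),np.sin(yaw)]);n=np.array([-d[1],d[0]])
W=np.array([ray('wrist',u,v,.006,c)[:2] for v,u in np.argwhere(m>0)])
X,Y=W@d,W@n;print('far floor end',np.percentile(X,99.8),'expect',np.array([.5139,-.16])@d+.108)
for a in np.arange(X.max()-.06,X.max()-.005,.01):
    k=(X>a)&(X<a+.005);print(round(a,3),Y[k].min(),Y[k].max())
print('r2 in d,n',r2[:2]@d,r2[:2]@n,'cam',-np.array(c['view'])[:3,:3].T@np.array(c['view'])[:3,3])
# edge of bar direction: red top edges
red=(((H<8)|(H>172))&(S>120));
for v in [190,205,220]:
    u=np.where(red[v,240:320])[0]+240;print(v,ray('wrist',u.min()-.5,v,.051,c)[:2]@n,ray('wrist',u.max()+.5,v,.051,c)[:2]@n)
E
```

```text
r2 781 [278.47119078 170.07810499] [ 0.60079653 -0.12599632  0.051     ]
far floor end 0.5861343804014686 expect 0.5905625084626592
0.526 -0.2575057281571845 -0.234492234546217
0.536 -0.2576986458347737 -0.23426569750960907
0.546 -0.257726048830557 -0.2344593926522651
0.556 -0.2576937597929013 -0.23424190019662236
0.566 -0.25772008976192207 -0.23333276821067056
0.576 -0.25768926803572323 -0.22843413176638372
r2 in d,n 0.5737069571543421 -0.21838469997602802 cam [ 0.62116089 -0.12277935  0.15954473]
190 -0.20765791590337976 -0.22910410900229403
205 -0.20746183190528228 -0.22927490846302387
220 -0.20765509104307828 -0.22945165449208407
```

The close view puts the pocket centre at d=0.4785, n=−0.243, which agrees with the top camera. The lock has to go 25 mm towards −y and 3 mm back.

Request:
carry_out:
  targets: "-0.02 0.15 0 0 0 0 -0.7;-0.02 0.16 0 0 0 0 -0.7;-0.02 0.16 0 0 0 0 -0.7;-0.01 0.15 0 0 0 0 -0.7;0 0 0 0 0 0 -0.7;0 0 0 0 0 0 -0.7;0 0 0 0 0 0 -0.7;0 0 0 0 0 0 -0.7"

```text
time: 18.85
ee_pos: [0.5412, -0.1605, 0.1896]
tcp_rot: [179.9, 0.1, 8.9]
wrist_force: [-0.4, -3.6, -3.3]
opening: 0.0212
grasp_force: 42.8
```

```bash
python3 - <<'E'
from h import *
o=monitor.get_obs();print(o['time'],np.round(o['ee_pos'],4),o['tcp_rot'],o['wrist_force'])
c=get_calibration('wrist');im=camera('wrist')[:,:,::-1];cv2.imwrite('pics/w10.png',im);hsv=cv2.cvtColor(im,cv2.COLOR_BGR2HSV);H,S,V=cv2.split(hsv)
yaw=.157;d=np.array([np.cos(yaw),np.sin(yaw)]);n=np.array([-d[1],d[0]])
p=np.zeros_like(S);p[150:190,262:298]=1
for a,ce,s in blob(p*(S<60)*(V>125)): 
    if a>100:r2=ray('wrist',*ce,.051,c);print('r2',a,r2[:2]@d,r2[:2]@n)
red=(((H<8)|(H>172))&(S>120));m=cv2.inRange(hsv,(95,110,30),(130,255,255))
for v in range(120,240,10):
    b=np.where(m[v,220:340])[0]+220;u=np.where(red[v,220:340])[0]+220
    f=lambda u,z:round(float(ray('wrist',u,v,z,c)[:2]@n),4)
    print(v,round(float(ray('wrist',280,v,.006,c)[:2]@d),4),('blue',b.min(),b.max(),f(b.min(),.006),f(b.max(),.006)) if len(b) else '',('red',u.min(),u.max(),f(u.min(),.051),f(u.max(),.051)) if len(u) else '')
E
```

```text
18.85 [ 0.5412 -0.1605  0.1896] [1.79898222e+02 1.19848011e-01 8.94290580e+00] [-0.36235295 -3.609496   -3.26856534]
r2 807 0.5688308945712127 -0.24306679393366304
120 0.5869  
130 0.5821 ('blue', np.int64(248), np.int64(307), -0.2278, -0.2574) 
140 0.5772 ('blue', np.int64(249), np.int64(307), -0.2281, -0.2576) ('red', np.int64(262), np.int64(296), -0.2372, -0.2493)
150 0.5722 ('blue', np.int64(249), np.int64(307), -0.2279, -0.2577) ('red', np.int64(257), np.int64(301), -0.2353, -0.2512)
160 0.5671 ('blue', np.int64(249), np.int64(307), -0.2277, -0.2579) ('red', np.int64(253), np.int64(305), -0.2337, -0.2528)
170 0.5618  ('red', np.int64(249), np.int64(308), -0.2321, -0.254)
180 0.5565  ('red', np.int64(249), np.int64(308), -0.232, -0.2541)
190 0.551  ('red', np.int64(249), np.int64(308), -0.2319, -0.2542)
200 0.5454  ('red', np.int64(250), np.int64(307), -0.2321, -0.2539)
210 0.5396  ('red', np.int64(250), np.int64(307), -0.232, -0.2541)
220 0.5338  ('red', np.int64(251), np.int64(307), -0.2322, -0.2542)
230 0.5278  ('red', np.int64(251), np.int64(306), -0.2321, -0.2539)
```

Centred: the pocket spans −0.2278 to −0.2578 and the bar centre is at −0.243. Releasing now.

Request:
carry_out:
  targets: "0 0 0 0 0 0 -0.4;0 0 0 0 0 0 -0.3;0 0 0 0 0 0 -0.2;0 0 0 0 0 0 -0.1;0 0 0 0 0 0 0;0 0 0 0 0 0 0;0 0 0 0 0 0 0;0 0 0 0 0 0 0"

```text
time: 19.57
ee_pos: [0.5412, -0.1604, 0.1897]
tcp_rot: [179.9, 0.1, 9.0]
wrist_force: [0.6, -0.4, 0.0]
opening: 0.0426
grasp_force: 0.0
```

Request:
carry_out:
  targets: "0 0 -0.3 0 0 0 0;0 0 -0.7 0 0 0 0;0 0 -1 0 0 0 0;0 0 -1 0 0 0 0;0 0 -1 0 0 0 0;-0.6 0 -0.8 0 0 0 0;-1 0 0 0 0 0 0;-1 0 0 0 0 0 0"

```text
time: 20.23
ee_pos: [0.4381, -0.1762, 0.3848]
tcp_rot: [179.8, -0.1, 9.0]
wrist_force: [-1.0, -0.0, 0.6]
opening: 0.0427
grasp_force: 0.0
```

```bash
python3 - <<'E'
from h import *
o=monitor.get_obs();print(o['time'],np.round(o['ee_pos'],4),o['tcp_rot'],o['wrist_force'])
c=get_calibration('wrist');im=camera('wrist')[:,:,::-1];cv2.imwrite('pics/w11.png',im);hsv=cv2.cvtColor(im,cv2.COLOR_BGR2HSV);H,S,V=cv2.split(hsv)
for nm,p in dict(r2_seated=[.5639,-.151,.041],knob_seated=[.401,-.1766,.044]).items():print(nm,pix('wrist',p,c))
print('r2 nominal',np.array([.4785,-.243]))
yaw=.157;d=np.array([np.cos(yaw),np.sin(yaw)]);n=np.array([-d[1],d[0]])
red=(((H<8)|(H>172))&(S>120)).astype(np.uint8);red[300:]=0
y,x=np.where(red);print('red box',x.min(),x.max(),y.min(),y.max())
pale=((S<60)&(V>125)).astype(np.uint8)
x0,x1,y0,y1=x.min(),x.max(),y.min(),y.max()
q=np.zeros_like(pale);q[y0:y0+34,x0:x1+1]=1
r2=k=None
for a,ce,s in blob(q*pale):
    if 40<a<400:print('r2 cand',a,ce,[(z,np.round([ray('wrist',*ce,z,c)[:2]@d,ray('wrist',*ce,z,c)[:2]@n],4)) for z in(.041,.051)])
q[:]=0;q[y1:min(y1+70,419),x0-20:x1+20]=1
for a,ce,s in blob(q*pale):
    if 40<a<400:print('knob cand',a,ce,np.round([ray('wrist',*ce,.044,c)[:2]@d,ray('wrist',*ce,.044,c)[:2]@n],4))
for v in range(y0+30,y1,15):
    u=np.where(red[v])[0];b=np.where(cv2.inRange(hsv,(95,110,30),(130,255,255))[v,x0-15:x1+15])[0]+x0-15
    print(v,[np.round(ray('wrist',w,v,.041,c)[:2]@n,4) for w in(u.min()-.5,u.max()+.5)],'blue n',[np.round(ray('wrist',w,v,.006,c)[:2]@n,4) for w in (b.min(),b.max())] if len(b) else '')
E
```

```text
20.2333 [ 0.4381 -0.1762  0.3848] [ 1.79802019e+02 -1.03712593e-01  9.02310556e+00] [-1.0222209  -0.00595997  0.58487364]
r2_seated [272.5178698   61.91523934]
knob_seated [273.33489958 222.76948571]
r2 nominal [ 0.4785 -0.243 ]
red box 267 535 3 162
r2 cand 149 [278.24832215  15.44966443] [(0.041, array([ 0.572 , -0.2429])), (0.051, array([ 0.5693, -0.2429]))]
r2 cand 161 [319.54037267  27.0931677 ] [(0.041, array([ 0.5627, -0.2814])), (0.051, array([ 0.5603, -0.2802]))]
r2 cand 76 [496.77631579  33.39473684] [(0.041, array([ 0.5576, -0.4485])), (0.051, array([ 0.5554, -0.4419]))]
r2 cand 97 [359.31958763  34.71134021] [(0.041, array([ 0.5565, -0.3191])), (0.051, array([ 0.5542, -0.3167]))]
knob cand 41 [253.68292683 174.65853659] [ 0.4237 -0.2164]
knob cand 185 [278.57297297 189.90810811] [ 0.4068 -0.2431]
33 [np.float64(-0.2318), np.float64(-0.485)] blue n [np.float64(-0.228), np.float64(-0.5263)]
48 [np.float64(-0.2326), np.float64(-0.4722)] blue n [np.float64(-0.2289), np.float64(-0.525)]
63 [np.float64(-0.2325), np.float64(-0.2537)] blue n [np.float64(-0.2287), np.float64(-0.5216)]
78 [np.float64(-0.2323), np.float64(-0.2539)] blue n [np.float64(-0.2284), np.float64(-0.5389)]
93 [np.float64(-0.2321), np.float64(-0.254)] blue n [np.float64(-0.2282), np.float64(-0.5434)]
108 [np.float64(-0.2319), np.float64(-0.2542)] blue n [np.float64(-0.228), np.float64(-0.548)]
123 [np.float64(-0.2328), np.float64(-0.2533)] blue n [np.float64(-0.2289), np.float64(-0.5527)]
138 [np.float64(-0.2326), np.float64(-0.2535)] blue n [np.float64(-0.2286), np.float64(-0.5529)]
153 [np.float64(-0.2324), np.float64(-0.2536)] blue n [np.float64(-0.2284), np.float64(-0.5473)]
```

```bash
python3 - <<'E'
from h import *
yaw=.157;d=np.array([np.cos(yaw),np.sin(yaw)]);n=np.array([-d[1],d[0]])
cw=get_calibration('wrist');cs=get_calibration('scene');s=camera('scene')[:,:,::-1];cv2.imwrite('pics/s12.png',s)
hsv=cv2.cvtColor(s,cv2.COLOR_BGR2HSV);H,S,V=cv2.split(hsv);red=((H<8)|(H>172))&(S>120)
red[:190]=0;red[320:]=0;red[:,:180]=0;red[:,380:]=0
for a,ce,b in blob(red):
  if a>20:print('red',a,b)
for z in (.041,.051):
    w=ray('wrist',278.25,15.45,z,cw);print(z,'scene r2 pred',pix('scene',w,cs))
    k=ray('wrist',278.57,189.9,z+.003,cw);print('knob pred',pix('scene',k,cs))
pale=((S<80)&(V>110)).astype(np.uint8);m=np.zeros_like(pale)
for z in [.046]:
  for nm,uv in dict(r2=(278.25,15.45),knob=(278.57,189.9)).items():
    u,v=pix('scene',ray('wrist',*uv,z,cw),cs).astype(int);t=V[v-9:v+10,u-8:u+9];print(nm,u,v)
    print('\n'.join(' '.join('%3d'%g for g in r) for r in s[v-9:v+10,u-8:u+9,1]))
E
```

```text
red 460 [224 225  19  48 460]
0.041 scene r2 pred [229.22072798 261.60250365]
knob pred [239.45412063 217.63874643]
0.051 scene r2 pred [229.08770931 258.5850256 ]
knob pred [239.07296338 215.96843066]
r2 229 260
 89  79  77  74  75  71  55  23  28  24  24  31  24  22  12  27  49
 88  80  75  77  79  63  42  24  28  28  19  23  32  15  26  26  55
 87  83  75  77  69  65  38  23  22  20  19  23  20  19  17  29  61
 79  68  75  75  73  55  33  21  22  23  26  28  21  14  20  36  75
 79  77  68  76  71  53  26  18  19  23  12  26  30  20  19  43  80
 75  77  75  74  67  47  27  23  19  21  21  23  24  19  28  52  90
 79  76  78  76  61  47  25  21  19  26  25  24  10  25  33  59  98
 75  75  74  73  57  36  22  18  21  19  22  27  19  22  32  67 102
 78  75  75  75  53  29  29  13  17  25  23  26  23  18  41  73 109
 76  78  77  65  47  32  39  49  45  31  28  19  23  27  47  86 112
 71  76  76  70  47  57  81  92  83  57  35  16  23  20  57  93 116
 72  77  69  58  64  86 123 138 123  90  46  17  17  33  61 101 116
 75  74  70  58  65 107 139 154 143  99  48  29  14  41  72 108 120
 74
[... 1009 characters left out ...]
  22  25  29  42  80
106  73  32  28  67 100 116 125 130 129  87  45  33  26  27  44  70
 89  58  31  43  86 130 139 136 145 140 106  63  29  32  10  32  58
 69  49  23  47  89 129 146 130 146 144 107  63  35  23  29  31  43
 55  36  19  35  76 114 127 123 131 123  90  52  24  24  23  24  39
 45  30  23  29  43  74  90  92  88  81  56  31  33  25  22  30  43
 46  26  24  27  26  42  46  50  51  32  28  18  19  21  22  34  53
 41  25  22  23  34  17  32  22  30  26  20  30  22  29  20  34  47
 31  24  26  19  21  32  26  16  20  28  29  14  31  27  26  33  54
 26  22  30  23  25  26  25  29  22  28  23  27  30  26  31  42  67
 21  20  24  28  33  25  33  26  31  22  29  24  25  27  35  56  71
```

```bash
python3 -c "
from workcell import bot
print(bot.job_done())"
```

```text
the job is handed in; nothing more can be done
None
```

I folded the lock bar by bar, slid it across the inlay into its pocket, released it and handed the job in at about 20 s. The final images show it seated flat and centred. The hand-in returned no verdict, bar 4 swung out about 0.2 rad while I folded bar 3 and I pushed it back before folding bar 2, and I didn't re-measure the mug, torch and spanner at the end.

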